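# Index the clock-weight turntable and lift off the unknown-thread cap

### The arm

A 7-joint arm with a two-finger parallel gripper is mounted at the origin on the work surface. World frame = base frame: x ahead of the robot, y to its left, z up, the work surface at z = 0. Lengths are in mm, angles in rad, forces in N, time in s.
With the tool pointing down it reaches from about 400 to 900 mm from the base axis. Payload 5.5 kg.
Tool frame: the origin (TCP) lies between the finger pads; the fingertips stand bot.tip_reach ahead of it and the grasp point (between the pads) lies 2 mm behind it (bot.tip_reach is the distance from the TCP to the fingertips, in mm); z points along the fingers, y is the line along which they close (so a half turn about z gives the same grasp; the last joint's range is limited). The gripper opens to 85 mm and grips with 20 to 120 N. Pads are 22 mm wide; open, the fingers measure 114 mm over their backs; the gripper's body (76 mm by 85 mm) begins 54 mm behind the grasp point. The pads swing forward as they close: fully open they stand 13 mm farther back than shut.
Start: joints at [1.461, 0.501, -0.427, 1.55, 0.221, 1.138, -0.21], TCP at [236.778, -605.339, 248.31] pointing down, gripper open.
Joint ranges: [-2.88, 2.88], [-0.31, 2.03], [-1.54, 1.56], [0.2, 2.42], [-1.41, 4.55], [0.19, 2.02], [-2.57, 2.57]. Speed limits (rad/s): [2.57, 2.57, 3.14, 3.14, 3.14, 3.14, 3.14].

### API

Orientations are given as a unit quaternion [x, y, z, w].
In Python, from cell import bot gives the robot as it stands.
- The arm moves only by the shell command python3 -m jog 'ROWS' [OPENING] [FORCE]. ROWS is JSON, a list of rows, each an object with "slide": the shift along the tool's x, y, z in m, a list of three; "rotation": the turn, a rotation vector about the tool's x, y, z in rad, a list of three. A call has 1 to 5 rows; each row is the pose to reach, as a shift and turn from the pose commanded when the call began, along the tool's axes at that moment; what a row does not reach only later rows make up. A row lasts 1/10 s, in which the tool goes at most 50 mm and 8.59 degrees, less where a joint would pass 70% of its speed; a pose out of reach is approached as far as the arm can. A call with a gripper value outside its range is refused whole. OPENING is the closure, from -1 (fully open) to 1 (shut), set as the call begins (- or left out, the last holds). The fingers move at their own pace and stop on an object; FORCE is the grip in N (left out, the last holds). Time passes only in rows, so rows that repeat a pose let the fingers close. It gives the time, the measured TCP pose, the force, the opening and the grip force at its end, in the units of the state.
- bot.read_state(): the state, without advancing time (a new reading comes with each control period).
- bot.capture(name): name is "side" or "top" or "wrist"; returns (picture, depth): 384x512x3 uint8, blue, green, red; 384x512 float32, mm along the optical axis (not along the pixel's ray), 0 where there is no reading.
- bot.get_calibration(name): a dict with "camera_matrix" (3x3 intrinsics, pixels), "T" (4x4, takes a point from camera to world coordinates). Camera axes: x right, y down, z forward; pixel columns grow to the right and rows downward; lengths in mm; the calibration is good to about 2 mm. The wrist camera is an equidistant fisheye: a pixel r from the principal point sees the ray r / f radians off the axis. A picture is of the moment at which its call begins: read the wrist's pose just before it. get_calibration takes no time and is no camera call; for the wrist camera it gives the pose at the moment of the call.
- bot.sign_off(): hands the job in; it is judged then, once.
Trained networks look in the newest picture that a camera, given by its name, has taken for a name from the list of things; names that differ only in an ending like _2 or _b are one class to them, and where a whole thing is asked for, a point or a joint stands for the part that bears it (a point fixed in the world has none). Each returns a list of dicts, best first, with "score" (0 to 1); they miss things now and then, are a little off and sometimes report something else, mostly with a low value. They report only what shows in the picture. A call takes as long as a camera call. They do not tell look-alikes from the thing itself.
- bot.boxes_of(camera, name): "bbox" ([centre column, centre row, width, height] in pixels, round what is visible of it).
- bot.cut_out(camera, name): "region" (384x512 bool, what is visible of it) and "bbox" ([centre column, centre row, width, height] in pixels, round what is visible of it).
The state is a dict: "clock": time; "joints": joint angles; "joint_velocities": joint speeds; "joint_torque": joint torques, N m; "position": TCP position; "eef_rot": TCP orientation; "ft_force": force on the tool from outside, world axes, zero at the start; "moment": the same for the moment, N m; "opening": finger opening in mm; "gripper_force": force on a finger pad.
Only numpy, scipy, OpenCV 4.12 (cv2) and the standard library are available. Lean on these libraries where they do the work, as an engineer would, in place of code of your own. Each camera call takes 0.05 s, during which the arm holds its last target. There are 200 camera calls.

### The job

Turn the turntable a quarter turn counter-clockwise (from above) by its upright crank peg until it clicks into the next detent, bringing the capped brass shell from the left seat to the front. Its cap may have a left- or a right-hand thread: try gently both ways, unscrew it, and finish still holding it in the gripper, upright and still, at least 6 cm straight above where it sat. Keep both shells seated, the other cap screwed on and the turntable in its detent, and leave the gear wheel on the disc and everything else alone.

Things in the scene. Friction and masses are not known exactly. Their poses are not given: they have to be found in the camera images.
- axle (a point): on the turntable's vertical axis, level with the disc's top (40 mm above the bench). Aluminium disc 244 mm across on a dark steel base bolted to the bench at some small yaw; a spring plunger block, 40 mm high, stands on its far side, ending 183 mm from the axis. x points to that block (away from the robot), y to the left
- turntable (a joint): turn of the disc, rad, growing counter-clockwise seen from above; starts in a detent at 0, next detent at 1.571 (a quarter turn), end stops at -0.15 and 1.95. About 5 to 9 N at the crank peg takes it out of a detent; within 0.05 rad of one the sprung roller pulls it in. Between detents it turns with light friction
- crank_peg (a point): round steel crank peg standing upright on the disc, 14 mm diameter, 45 mm tall above the disc (from 40 to 85 mm above the bench), 106 mm from the axis, at the start on the robot's side. The point is on its axis, half-way up. Pushed or pinched to turn the disc
- seat_left (a point): centre of the floor (level with the disc's top) of the square seat that starts on the left (+y), 68 mm from the axis; walls 13 mm high, 56 mm square outside. It turns with the disc: the quarter turn brings it nearest the robot, where the crank peg was. At the start its axes are those of the axle
- seat_right (a point): the same for the seat that starts on the right
- cap_left_grip (a point): cap of the shell on the left seat, the one to take off: round knurled brass, 64 mm diameter, 8 mm thick, lying on the shell's top 140 mm above the bench. An upright flat grip bar stands on it: 44 mm long (point x), 12 mm thick (point y), 22 mm tall (148 to 170 mm above the bench). The point is the bar's centre, 19 mm above the cap's underside
- cap_right_grip (a point): the identical cap on the shell of the right seat, to be left screwed on; the point as above
- shell_a_mid (a point): one of two look-alike brass weight shells, 60 mm diameter, 100 mm tall, on a 42.6 mm square foot 16 mm high standing with 0.7 mm of play in a seat; lead-filled, 1.9 to 2.6 kg; swapped at random between the seats. The point is on its axis half-way up, 90 mm above the bench
- shell_b_mid (a point): the other weight shell, the same
- gear: loose brass gear wheel 41 mm across, 5 mm thick with a 12 mm high hub, lying on the disc on the side away from the crank peg (it rides round with it); origin at the centre of its underside
- oil_bottle: small amber bottle, 36 mm diameter, 85 mm tall, standing to the left of the turntable; origin at its underside
- jar: squat glass jar, 52 mm diameter, 55 mm tall, standing beyond the turntable on the left; origin at its underside
- screwdriver: wooden-handled screwdriver 160 mm long lying to the right of the turntable
- hammer: small hammer 200 mm long lying at the left
- dish: white dish, 80 mm across, 30 mm tall, at the right
- cap_left: this cap (0.11 to 0.22 kg), origin at its underside centre; a lug reaches 14.5 mm below into the shell. Quick thread: the loosening way it runs free for 60 to 68 deg to a stop, and there, eased a touch back, lifts straight off; the other way it stops within 4 to 10 deg, shell play included, still locked. A right-hand thread loosens counter-clockwise, a left-hand one clockwise; which it is varies
- cap_right: the right cap itself; origin at the centre of its underside
- shell_a: the shell itself; origin at the centre of the underside of its foot
- shell_b: the other shell itself, likewise
Not all that is in view belongs to the job. Leave any green or purple look-alike of the cap_left alone.

How it is judged:
By the outcome, as a careful person would: the job done as asked, in the order asked, and still so for the second after the job is handed in, while the arm keeps its last pose, push and grip.
It also fails if it takes over 58 s, if anything falls off the work surface, if the arm or the gripper's body presses on something with over 40 N, if the wrist force passes 120 N, or if a joint passes its speed limit or range.

## Working session

There is one attempt and no reset: what is moved stays moved. The work goes in short steps, Python scripts to look and compute and a shell command to move; the robot and the scene stay as the last step left them, time stands still between calls to the robot, and variables do not carry over. Pictures are saved under pics/ and viewed, at most 10 in all, crops included, and the job is handed in when it is done.

```bash
ls; mkdir -p pics; cat > h.py <<'E'
import numpy as np, cv2
from scipy.spatial.transform import Rotation as R
from cell import bot
def world(cam,uv,depth):
    c=bot.get_calibration(cam);K=np.array(c["camera_matrix"]);T=np.array(c["T"])
    u,v=uv;p=np.array([(u-K[0,2])/K[0,0]*depth,(v-K[1,2])/K[1,1]*depth,depth,1]);return (T@p)[:3]
def atz(cam,uv,z):
    a=world(cam,uv,100.);b=world(cam,uv,1000.);t=(z-a[2])/(b[2]-a[2]);return a+t*(b-a)
E
python3 - <<'E'
from h import *
print(bot.tip_reach, bot.read_state())
top,d=bot.capture("top");cv2.imwrite("pics/top.png",top)
for n in ["cap_left","crank_peg","turntable","shell_a","gear","cap_left_grip"]:
    for r in bot.cut_out("top",n)[:4]:
        m=r["region"];ys,xs=np.nonzero(m);dd=np.median(d[m&(d>0)]) if (m&(d>0)).any() else 0
        print(n,round(r["score"],2),np.round(r["bbox"]),np.round(world("top",(xs.mean(),ys.mean()),dd)))
s,_=bot.capture("side");cv2.imwrite("pics/side.png",s)
E
```

```text
pics
17.0 {'clock': 0.0, 'joints': array([ 1.46122746,  0.5018388 , -0.42676769,  1.55147176,  0.22078232,
        1.13830258, -0.21031092]), 'joint_velocities': array([ 4.64605741e-05,  2.50207746e-04,  3.70256022e-04, -9.63665831e-04,
       -3.49992478e-04,  4.94508118e-05,  7.18289218e-04]), 'joint_torque': array([ 3.87754835e-04, -5.69518232e+01, -5.81636980e+00, -2.80938452e+01,
        1.04656941e-02,  1.17636798e-02,  2.18670931e-05]), 'position': array([ 236.43083908, -604.75186078,  247.25386212]), 'eef_rot': array([ 9.82678298e-01,  1.85317007e-01, -1.50210859e-04, -9.73227329e-04]), 'ft_force': array([ 0.56881404, -0.02780949,  0.53193016]), 'moment': array([0.04301848, 0.01335949, 0.01507431]), 'gripper_force': 0.0, 'opening': 85.20074353044652}
cap_left 0.69 [195. 249.  20.  16.] [325. 235.  24.]
cap_left 0.68 [235. 180.  16.  22.] [554.  98. 149.]
cap_left 0.64 [223. 249.  16.  18.] [327. 137.  24.]
cap_left 0.6 [176. 184.  22.  18.] [560. 308.  24.]
crank_peg 0.8 [253. 181.  68.  68.] [569.  31.  40.]
turntable 0.95 [254. 180.  69.  73.] [568.  32.  40.]
cap_left_grip 0.73 [177. 183.  16.  15.] [560. 308.  24.]
cap_left_grip 0.61 [197. 246.  15.  19.] [326. 235.  24.]
cap_left_grip 0.54 [234. 182.  13.  16.] [555.  98. 149.]
cap_left_grip 0.54 [225. 248.  16.  21.] [326. 136.  24.]
```

View pics/top.png

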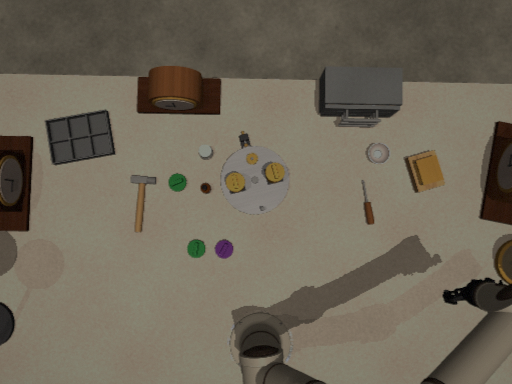

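View pics/side.png

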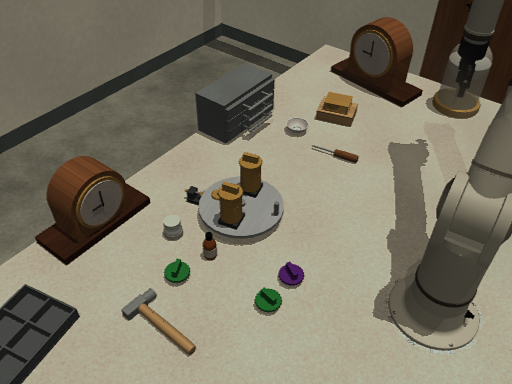

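The top view shows the disc at (254,180), the brass left cap at (235,181), the brass right cap at (275,172), the peg at (262,208) and the plunger block at (244,138). The green caps at (177,182) and (196,248) and the purple one at (224,248) lie on the bench and are decoys. The cap I want is the brass one at (235,181), on the disc's left seat. I'll measure it by depth and enlarge a crop.

```bash
python3 - <<'E'
from h import *
img,d=bot.capture("top")
c=bot.get_calibration("top");K=np.array(c["camera_matrix"]);T=np.array(c["T"])
print(np.round(K),np.round(T,2))
v,u=np.mgrid[0:384,0:512]
P=np.stack([(u-K[0,2])/K[0,0]*d,(v-K[1,2])/K[1,1]*d,d,np.ones_like(d)],-1)@T.T
X=P[...,:3];roi=(u>205)&(u<300)&(v>125)&(v<222)
m=(roi&(abs(X[...,2]-40)<6)&(v>145)).astype(np.uint8)
cs,_=cv2.findContours(m,0,2);cc=max(cs,key=cv2.contourArea);h=cv2.convexHull(cc)
(cx,cy),r=cv2.minEnclosingCircle(h);e=cv2.fitEllipse(h)
print(cx,cy,r,e,atz("top",e[0],40))
ax=atz("top",e[0],40)
for nm,lo,hi,q in [("capL",135,180,u<255),("capR",135,180,u>=255),("peg",50,95,(v>195)),("block",25,60,(v<147)&(u<255)),("gear",46,62,(v<168)&(v>147))]:
    k=roi&q&(X[...,2]>lo)&(X[...,2]<hi)
    p=X[k];print(nm,len(p),np.round(p.mean(0),1),np.round(np.median(p,0),1),p[:,0].min(),p[:,0].max(),p[:,1].min(),p[:,1].max(), u[k].mean(),v[k].mean())
cv2.imwrite("pics/crop.png",cv2.resize(img[120:225,200:305],None,fx=5.5,fy=5.5,interpolation=cv2.INTER_CUBIC))
E
```

```text
[[485.   0. 253.]
 [  0. 485. 191.]
 [  0.   0.   1.]] [[ 2.00000e-02 -1.00000e+00  6.00000e-02  4.24220e+02]
 [-1.00000e+00 -2.00000e-02 -1.00000e-02  4.52600e+01]
 [ 1.00000e-02 -6.00000e-02 -1.00000e+00  1.75142e+03]
 [ 0.00000e+00  0.00000e+00  0.00000e+00  1.00000e+00]]
254.11447143554688 179.2535400390625 34.75783920288086 ((254.15673828125, 179.72496032714844), (68.32916259765625, 68.49800109863281), 30.832380294799805) [572.60150041  32.13964827  40.        ]
capL 295 [554.5  97.3 151.2] [554.6  96.9 148.4] 524.4557506409204 587.4728070407393 66.25507932546837 129.42745560203917 234.67118644067796 181.88474576271187
capR 292 [590.1 -32.8 151.6] [590.4 -32.  148.7] 560.0785550204562 624.2008394443926 -66.13843801177518 -2.411772101373721 274.1849315068493 171.92465753424656
peg 20 [474.    6.2  73.5] [471.7   5.4  82.1] 458.18598170377993 505.3781676180624 -63.34727499383926 108.3409363703946 261.2 207.45
block 95 [716.2  79.   38.9] [718.9  71.2  38.7] 686.739856078005 747.0388403157453 34.96762754244016 204.22480924562407 241.73684210526315 139.30526315789473
gear 109 [652.2 101.4  50.9] [655.2  68.9  49.5] 616.2246630758386 680.9000912210274 -72.29774006483228 203.98635659754137 234.93577981651376 156.57798165137615
```

View pics/crop.png

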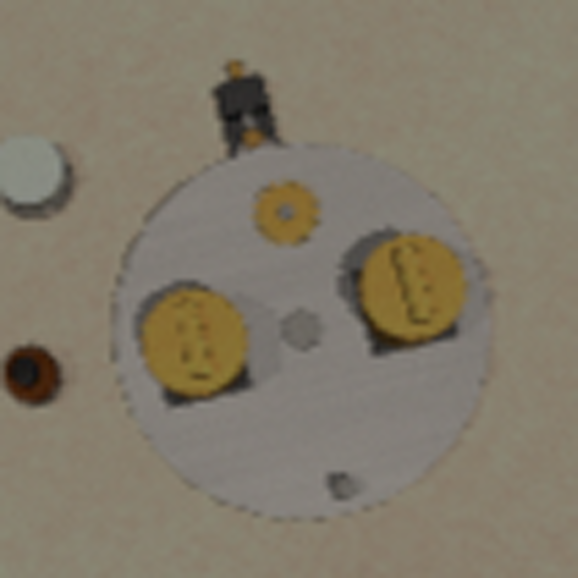

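The crop confirms it: the brass cap at (193,340) sits on the disc's left seat, with the peg at (343,485). The cap midpoint (572,32) agrees with the disc fit, and the cap spacing is 135 mm against 136 expected. Yaw is about 15.3°, which puts the peg at about (470,4). I'll move above it.

```bash
python3 -m jog '[{"slide":[0.03,-0.032,0],"rotation":[0,0,0]},{"slide":[0.06,-0.065,0],"rotation":[0,0,0]},{"slide":[0.09,-0.098,0],"rotation":[0,0,0]},{"slide":[0.12,-0.13,0],"rotation":[0,0,0]},{"slide":[0.147,-0.161,0],"rotation":[0,0,0]}]' >/dev/null
python3 -m jog '[{"slide":[0.03,-0.032,0],"rotation":[0,0,0]},{"slide":[0.06,-0.065,0],"rotation":[0,0,0]},{"slide":[0.09,-0.098,0],"rotation":[0,0,0]},{"slide":[0.12,-0.13,0],"rotation":[0,0,0]},{"slide":[0.147,-0.161,0],"rotation":[0,0,0]}]'
python3 -m jog '[{"slide":[0.03,-0.032,0],"rotation":[0,0,0.05]},{"slide":[0.06,-0.065,0],"rotation":[0,0,0.106]},{"slide":[0.09,-0.098,0],"rotation":[0,0,0.106]},{"slide":[0.12,-0.13,0],"rotation":[0,0,0.106]},{"slide":[0.146,-0.160,0],"rotation":[0,0,0.106]}]'
python3 -m jog '[{"slide":[0,0,0],"rotation":[0,0,0]},{"slide":[0,0,0],"rotation":[0,0,0]}]'
python3 - <<'E'
from h import *
s=bot.read_state();print(s["joints"],s["position"],R.from_quat(s["eef_rot"]).as_euler("zyx",degrees=True))
c=bot.get_calibration("wrist");w,d=bot.capture("wrist");cv2.imwrite("pics/w1.png",w);print(np.round(c["camera_matrix"],1),np.round(c["T"],3))
for r in bot.cut_out("wrist","crank_peg")[:3]: print(r["score"],r["bbox"])
E
```

```text
clock: 1.45
position: [394.0, -196.5, 248.8]
eef_rot: [0.983, 0.186, 0.0, 0.001]
ft_force: [0.8, -0.3, 0.5]
opening: 85.3
gripper_force: 0.0
clock: 1.95
position: [471.8, 5.9, 248.8]
eef_rot: [0.991, 0.133, 0.001, 0.0]
ft_force: [1.2, -0.7, 0.4]
opening: 85.4
gripper_force: 0.0
clock: 2.15
position: [471.0, 4.8, 248.4]
eef_rot: [0.991, 0.135, 0.0, -0.0]
ft_force: [-1.6, 0.4, 0.1]
opening: 85.2
gripper_force: 0.0
[ 0.67282504  0.22968729 -0.83271274  1.97460233  0.19897771  1.01977757
 -1.55266766] [471.0341313    4.84922461 248.39211787] [-1.5465360e+01  5.1612365e-03 -1.7999851e+02]
[[297.3   0.  259.2]
 [  0.  297.3 192.1]
 [  0.    0.    1. ]] [[ 2.65000e-01 -9.25000e-01 -2.72000e-01  5.41290e+02]
 [-9.64000e-01 -2.55000e-01 -7.50000e-02  2.49050e+01]
 [ 0.00000e+00  2.82000e-01 -9.59000e-01  3.73369e+02]
 [ 0.00000e+00  0.00000e+00  0.00000e+00  1.00000e+00]]
0.71 [262.4, 92.0, 203.5, 181.0]
0.28 [351.9, 66.5, 80.5, 79.8]
```

View pics/w1.png

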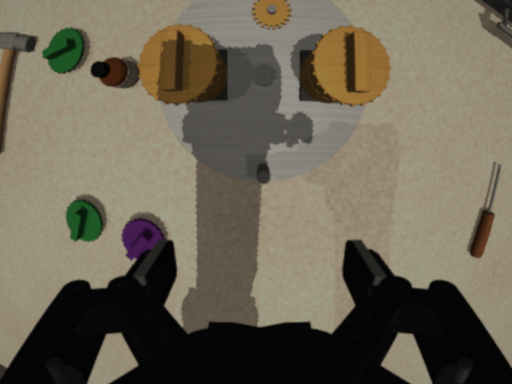

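The wrist view shows both brass caps at (180,65) and (352,65), with the peg's top at about (263,168). Its base is hidden behind it, lower in depth. I'll compute its position and pick up the cap positions too.

```bash
cat >> h.py <<'E'
def fish(uv,z,c):
    K=np.array(c["camera_matrix"]);T=np.array(c["T"]);a=(np.array(uv,float)-K[:2,2])/K[0,0]
    th=np.linalg.norm(a);r=np.r_[a/th*np.sin(th),np.cos(th)];r=T[:3,:3]@r
    return T[:3,3]+r*(z-T[2,3])/r[2]
E
python3 - <<'E'
from h import *
c=bot.get_calibration("wrist")
print("peg",[np.round(fish(p,z,c),1) for p,z in [((263.5,167),85),((263.5,178),45)]])
for p in [(180,65),(352,66)]: print(np.round(fish(p,148,c),1))
print("bar L ends", fish((180,33),170,c),fish((180,90),170,c))
im=cv2.imread("pics/w1.png");cv2.imwrite("pics/w1c.png",cv2.resize(im[10:200,130:400],None,fx=2.9,fy=2.9,interpolation=cv2.INTER_CUBIC))
E
```

```text
peg [array([485.1,   2.7,  85. ]), array([465.1,  -3.4,  45. ])]
[558.4  89.3 148. ]
[592.7 -37.3 148. ]
bar L ends [579.09819903  89.03976207 170.        ] [539.57609936  78.24763066 170.        ]
```

View pics/w1c.png

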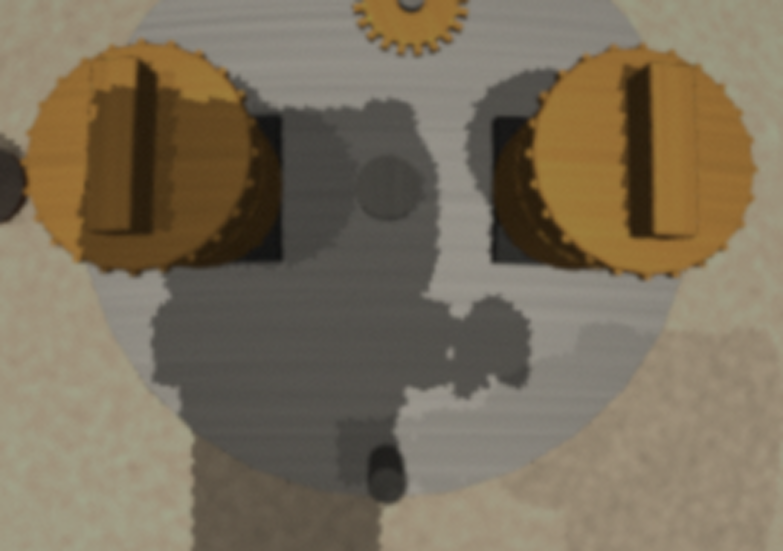

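```bash
python3 - <<'E'
from h import *
c=bot.get_calibration("wrist")
print("peg",[np.round(fish(p,z,c),1) for p,z in [((263.1,177),85),((263.8,167.5),40)]])
for p,z in [((178.3,64.1),148),((352.4,65.9),148),((263.8,74),40)]: print(np.round(fish(p,z,c),1))
s=bot.read_state();print(s["position"],2*np.degrees(np.arctan2(s["eef_rot"][1],s["eef_rot"][0])))
img,d=bot.capture("top")
cv2.imwrite("pics/x.png",img)
print([np.round(atz("top",(200+p[0]/5.5-.4,120+p[1]/5.5-.4),z),1) for p,z in [((301,329),40),((345,487),85),((193,340),148),((413,287),148)]])
E
```

```text
peg [array([4.752e+02, 4.000e-01, 8.500e+01]), array([475.9,  -0.8,  40. ])]
[558.8  90.8 148. ]
[592.9 -37.6 148. ]
[578.1  27.   40. ]
[470.63190976   2.65042658 248.14140663] 15.217533339188137
[array([573.7,  31.6,  40. ]), array([471.3,   2.6,  85. ]), array([556.3,  97.4, 148. ]), array([591. , -34.7, 148. ])]
```

Top and wrist cameras differ by about 4 mm, so I take the mean: peg (473,1.5), axle (575,30). The pads close tangentially, so this is good enough. Descending and pinching the peg.

```bash
python3 -m jog '[{"slide":[0.002,0.0015,0.045],"rotation":[0,0,0]},{"slide":[0.002,0.0015,0.09],"rotation":[0,0,0]},{"slide":[0.002,0.0015,0.13],"rotation":[0,0,0]},{"slide":[0.002,0.0015,0.165],"rotation":[0,0,0]},{"slide":[0.002,0.0015,0.183],"rotation":[0,0,0]}]' >/dev/null
python3 -m jog '[{"slide":[0,0,0],"rotation":[0,0,0]},{"slide":[0,0,0],"rotation":[0,0,0]},{"slide":[0,0,0],"rotation":[0,0,0]},{"slide":[0,0,0],"rotation":[0,0,0]},{"slide":[0,0,0],"rotation":[0,0,0]}]' 1 25
python3 -m jog '[{"slide":[0,0,0],"rotation":[0,0,0]},{"slide":[0,0,0],"rotation":[0,0,0]},{"slide":[0,0,0],"rotation":[0,0,0]},{"slide":[0,0,0],"rotation":[0,0,0]},{"slide":[0,0,0],"rotation":[0,0,0]}]'
```

```text
clock: 3.3
position: [474.3, 2.1, 66.5]
eef_rot: [0.991, 0.133, 0.001, 0.001]
ft_force: [-1.1, -2.1, 6.4]
opening: 13.1
gripper_force: 26.4
clock: 3.8
position: [474.4, 1.9, 66.5]
eef_rot: [0.991, 0.133, 0.001, 0.001]
ft_force: [-0.8, -3.0, 6.7]
opening: 13.2
gripper_force: 26.0
```

```bash
for i in 1; do python3 -m jog '[{"slide":[0.0001,0.0035,0],"rotation":[0,0,-0.032]},{"slide":[0.0004,0.0095,0],"rotation":[0,0,-0.09]},{"slide":[0.0013,0.0165,0],"rotation":[0,0,-0.157]},{"slide":[0.003,0.025,0],"rotation":[0,0,-0.238]},{"slide":[0.0052,0.0328,0],"rotation":[0,0,-0.3142]}]'; done
python3 -m jog '[{"slide":[0.0002,0.0067,0],"rotation":[0,0,-0.0628]},{"slide":[0.0008,0.0133,0],"rotation":[0,0,-0.1257]},{"slide":[0.0019,0.0199,0],"rotation":[0,0,-0.1885]},{"slide":[0.0033,0.0264,0],"rotation":[0,0,-0.2513]},{"slide":[0.0052,0.0328,0],"rotation":[0,0,-0.3142]}]'
python3 -c "
from h import *
print(bot.read_state()['joints'])"
```

```text
clock: 4.3
position: [487.4, -26.5, 66.4]
eef_rot: [0.957, 0.289, 0.001, 0.0]
ft_force: [-1.5, 1.8, 5.8]
opening: 13.1
gripper_force: 26.1
clock: 4.8
position: [509.5, -51.6, 66.3]
eef_rot: [0.901, 0.434, 0.0, 0.0]
ft_force: [-3.5, 0.5, 8.4]
opening: 13.3
gripper_force: 26.3
[ 0.67237873  0.63375785 -0.78305425  2.01196235  0.6508555   0.76160891
 -1.17903973]
```

Going smoothly, with low force. Completing the remaining 54°.

```bash
python3 -m jog '[{"slide":[0.0002,0.0067,0],"rotation":[0,0,-0.0628]},{"slide":[0.0008,0.0133,0],"rotation":[0,0,-0.1257]},{"slide":[0.0019,0.0199,0],"rotation":[0,0,-0.1885]},{"slide":[0.0033,0.0264,0],"rotation":[0,0,-0.2513]},{"slide":[0.0052,0.0328,0],"rotation":[0,0,-0.3142]}]'
python3 -m jog '[{"slide":[0.0002,0.0067,0],"rotation":[0,0,-0.0628]},{"slide":[0.0008,0.0133,0],"rotation":[0,0,-0.1257]},{"slide":[0.0019,0.0199,0],"rotation":[0,0,-0.1885]},{"slide":[0.0033,0.0264,0],"rotation":[0,0,-0.2513]},{"slide":[0.0052,0.0328,0],"rotation":[0,0,-0.3142]}]'
python3 -m jog '[{"slide":[0.0002,0.0067,0],"rotation":[0,0,-0.0628]},{"slide":[0.0008,0.0133,0],"rotation":[0,0,-0.1257]},{"slide":[0.0019,0.0199,0],"rotation":[0,0,-0.1885]},{"slide":[0.0033,0.0264,0],"rotation":[0,0,-0.2513]},{"slide":[0.0052,0.0328,0],"rotation":[0,0,-0.3142]}]'
python3 -m jog '[{"slide":[0,0,0],"rotation":[0,0,0]},{"slide":[0,0,0],"rotation":[0,0,0]}]'
python3 - <<'E'
from h import *
s=bot.read_state();print(s["joints"],s["position"],s["ft_force"],s["moment"],2*np.degrees(np.arctan2(s["eef_rot"][1],s["eef_rot"][0])))
E
```

```text
clock: 5.3
position: [538.2, -68.4, 66.4]
eef_rot: [0.822, 0.57, -0.0, 0.0]
ft_force: [-4.4, -0.0, 7.5]
opening: 13.2
gripper_force: 26.3
clock: 5.8
position: [571.0, -75.5, 66.4]
eef_rot: [0.723, 0.691, -0.0, 0.001]
ft_force: [-2.0, -0.1, 7.1]
opening: 13.4
gripper_force: 26.1
clock: 6.3
position: [600.1, -72.8, 66.2]
eef_rot: [0.606, 0.796, -0.004, -0.002]
ft_force: [-2.9, -0.7, 6.7]
opening: 13.5
gripper_force: 26.5
clock: 6.5
position: [604.0, -71.6, 66.2]
eef_rot: [0.607, 0.795, 0.0, 0.0]
ft_force: [-1.8, -0.4, 4.6]
opening: 13.5
gripper_force: 26.5
[ 0.73611402  0.85146592 -0.94553007  1.7687802   0.82950174  0.97453964
 -0.28714854] [603.96234347 -71.5670138   66.19154704] [-1.7567753 -0.4161401  4.5832087] [-0.09381306  0.45981878  0.23486652] 105.25453174270622
```

The peg track gives the axle at (576,30) and the front seat at (510,12), with the turn within a degree of the detent. I'll release, rise and go above the cap.

```bash
python3 -m jog '[{"slide":[0,0,0],"rotation":[0,0,0]},{"slide":[0,0,0],"rotation":[0,0,0]},{"slide":[0,0,0],"rotation":[0,0,0]},{"slide":[0,0,0],"rotation":[0,0,0]}]' -1 25
python3 -m jog '[{"slide":[0,0,-0.03],"rotation":[0,0,0]},{"slide":[0,0,-0.07],"rotation":[0,0,0]},{"slide":[0,0,-0.115],"rotation":[0,0,0]},{"slide":[0,0,-0.16],"rotation":[0,0,0]},{"slide":[0,0,-0.185],"rotation":[0,0,0]}]' >/dev/null
python3 -m jog '[{"slide":[0.022,-0.014,0],"rotation":[0,0,0]},{"slide":[0.048,-0.031,0],"rotation":[0,0,0]},{"slide":[0.076,-0.05,0],"rotation":[0,0,0]},{"slide":[0.097,-0.063,0],"rotation":[0,0,0]},{"slide":[0.105,-0.0687,0],"rotation":[0,0,0]}]' >/dev/null
python3 -m jog '[{"slide":[0,0,0],"rotation":[0,0,0]},{"slide":[0,0,0],"rotation":[0,0,0]}]'
python3 - <<'E'
from h import *
s=bot.read_state();print(s["joints"],s["position"])
c=bot.get_calibration("wrist");w,d=bot.capture("wrist");cv2.imwrite("pics/w2.png",w)
img,d=bot.capture("top")
cv2.imwrite("pics/t2.png",cv2.resize(img[120:225,200:305],None,fx=5.5,fy=5.5,interpolation=cv2.INTER_CUBIC))
np.save("c2.npy",c["T"])
E
```

```text
clock: 6.9
position: [603.6, -71.5, 65.2]
eef_rot: [0.607, 0.795, -0.0, -0.0]
ft_force: [-0.0, -0.5, -0.8]
opening: 70.9
gripper_force: 0.0
clock: 8.1
position: [510.7, 10.5, 250.5]
eef_rot: [0.607, 0.795, 0.0, 0.0]
ft_force: [0.4, -0.7, -0.0]
opening: 85.3
gripper_force: 0.0
[ 0.89875197  0.49355432 -1.2428399   1.87843936  0.51562235  1.14549536
 -0.26708895] [510.71965169  10.51414811 250.45925972]
```

View pics/w2.png

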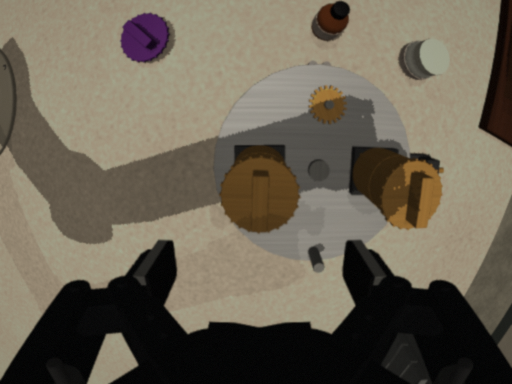

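View pics/t2.png

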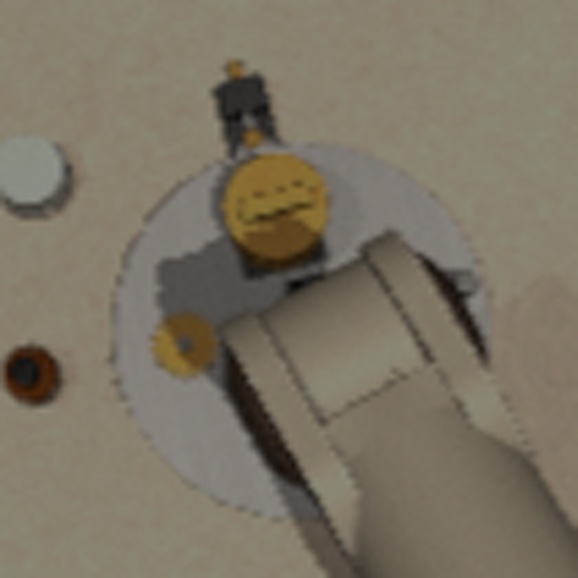

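The wrist view shows the brass cap at (260,190), centred between the fingers, with its bar upright in the image (parallel to the pads). The top view shows the other cap now on the far side by the plunger and the gear at left, so the quarter turn is done. Next I compute the offset.

```bash
python3 - <<'E'
from h import *
c=bot.get_calibration("wrist")
s=bot.read_state();p=s["position"]
Rt=R.from_quat(s["eef_rot"]).as_matrix()
for n,uv,z in [("cap",(259.8,190.5),148),("bartop",(260.3,197),170),("peg",(314,247),85),("peg2",(320,268),85),("far",(412,193),148),("hubdisc",(318,169),40)]:
    w=fish(uv,z,c);print(n,np.round(w,1),np.round(Rt.T@(w-p),1))
w=cv2.imread("pics/w2.png");g=w[165:235,235:290];cv2.imwrite("pics/w2c.png",cv2.resize(g,None,fx=8,fy=8,interpolation=cv2.INTER_CUBIC))
E
```

```text
cap [510.7  17.5 148. ] [  6.8   1.7 102.3]
bartop [510.6  19.  170. ] [ 8.3  2.  80.3]
peg [590.3 -47.   85. ] [-76.3  61.6 165.3]
peg2 [606.4 -71.2  85. ] [-103.8   70.8  165.3]
far [640.2  50.2 148. ] [  4.5 135.2 102.4]
hubdisc [577.9  30.4  40. ] [  1.6  69.9 210.3]
```

View pics/w2c.png

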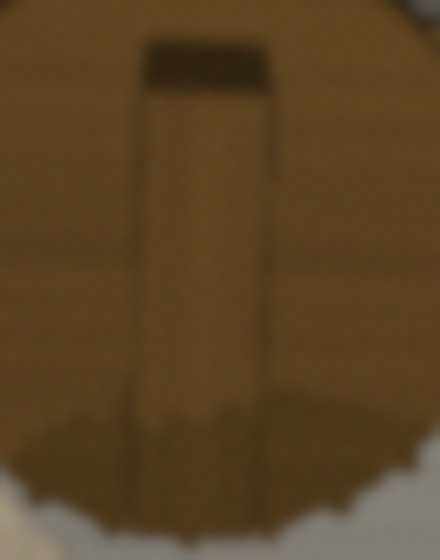

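Bar centre estimates agree at about (511.5,13.5), which is tool offset x +3, y +1.6. Descending so the tips clear the cap's top by about 3 mm, then closing gently.

```bash
python3 -m jog '[{"slide":[0.003,0.0016,0.02],"rotation":[0,0,0]},{"slide":[0.003,0.0016,0.04],"rotation":[0,0,0]},{"slide":[0.003,0.0016,0.058],"rotation":[0,0,0]},{"slide":[0.003,0.0016,0.072],"rotation":[0,0,0]},{"slide":[0.003,0.0016,0.08],"rotation":[0,0,0]}]'
python3 -m jog '[{"slide":[0,0,0],"rotation":[0,0,0]},{"slide":[0,0,0],"rotation":[0,0,0]},{"slide":[0,0,0],"rotation":[0,0,0]},{"slide":[0,0,0],"rotation":[0,0,0]},{"slide":[0,0,0],"rotation":[0,0,0]}]' 1 30
python3 -m jog '[{"slide":[0,0,0],"rotation":[0,0,0]},{"slide":[0,0,0],"rotation":[0,0,0]},{"slide":[0,0,0],"rotation":[0,0,0]},{"slide":[0,0,0],"rotation":[0,0,0]},{"slide":[0,0,0],"rotation":[0,0,0]}]' 1 60
python3 -c "
from h import *
s=bot.read_state();print(s['joints'],s['moment'],s['position'],2*np.degrees(np.arctan2(s['eef_rot'][1],s['eef_rot'][0])))"
```

```text
clock: 8.7
position: [510.2, 14.7, 168.8]
eef_rot: [0.607, 0.795, -0.0, -0.001]
ft_force: [-0.6, -0.9, -0.2]
opening: 85.1
gripper_force: 0.0
clock: 9.2
position: [510.8, 14.9, 170.8]
eef_rot: [0.607, 0.795, 0.0, 0.0]
ft_force: [-0.1, -0.2, -0.1]
opening: 12.4
gripper_force: 1.0
clock: 9.7
position: [511.0, 15.0, 171.0]
eef_rot: [0.607, 0.795, 0.0, 0.001]
ft_force: [-0.5, -0.7, 6.0]
opening: 10.3
gripper_force: 59.4
[ 0.79660554  0.58616722 -1.13263271  1.95307646  0.63226383  1.01335513
 -0.36418266] [-0.09702698  0.255873   -0.0710166 ] [510.95228584  14.98476326 170.98549955] 105.29155797683187
```

Gripped, with small side forces. Gentle trial counter-clockwise, watching the z moment.

```bash
cat > m.py <<'E'
from h import *
s=bot.read_state();print("  M",np.round(s['moment'],2),"F",np.round(s['ft_force'],1),"yaw",round(2*np.degrees(np.arctan2(s['eef_rot'][1],s['eef_rot'][0])),2),"j7",round(s['joints'][6],2),"z",round(s['position'][2],1))
E
python3 -m jog '[{"slide":[0,0,0],"rotation":[0,0,-0.03]},{"slide":[0,0,0],"rotation":[0,0,-0.05]}]' >/dev/null; python3 m.py
python3 -m jog '[{"slide":[0,0,0],"rotation":[0,0,-0.02]},{"slide":[0,0,0],"rotation":[0,0,-0.04]}]' >/dev/null; python3 m.py
python3 -m jog '[{"slide":[0,0,0],"rotation":[0,0,-0.02]},{"slide":[0,0,0],"rotation":[0,0,-0.03]}]' >/dev/null; python3 m.py
```

```text
M [-0.03  0.22 -0.06] F [ 0.1 -0.5  6.8] yaw 108.21 j7 -0.32 z 171.0
  M [-0.08  0.11 -0.01] F [-0.4  0.6  6.2] yaw 110.49 j7 -0.29 z 171.0
  M [-0.11  0.13 -0.11] F [-0.7 -0.4  5.6] yaw 112.2 j7 -0.26 z 171.0
```

```bash
for i in 1; do python3 -m jog '[{"slide":[0,0,0],"rotation":[0,0,-0.02]},{"slide":[0,0,0],"rotation":[0,0,-0.03]}]' >/dev/null; python3 m.py
python3 -m jog '[{"slide":[0,0,0],"rotation":[0,0,-0.02]},{"slide":[0,0,0],"rotation":[0,0,-0.03]}]' >/dev/null; python3 m.py
python3 -m jog '[{"slide":[0,0,0],"rotation":[0,0,-0.02]},{"slide":[0,0,0],"rotation":[0,0,-0.03]}]' >/dev/null; python3 m.py; done
```

```text
M [-0.05  0.12 -0.03] F [-1.  -1.5  5.7] yaw 113.92 j7 -0.24 z 171.0
  M [-0.05  0.14 -0.07] F [-1.8 -0.5  5.4] yaw 115.64 j7 -0.21 z 171.0
  M [-0.04  0.14 -0.02] F [-0.4  0.   5.4] yaw 117.36 j7 -0.19 z 171.0
```

Counter-clockwise runs free well past 10° with no moment, so it is a right-hand thread. Continuing to about 56°, then creeping to the stop.

```bash
python3 -m jog '[{"slide":[0,0,0],"rotation":[0,0,-0.06]},{"slide":[0,0,0],"rotation":[0,0,-0.14]},{"slide":[0,0,0],"rotation":[0,0,-0.22]},{"slide":[0,0,0],"rotation":[0,0,-0.3]},{"slide":[0,0,0],"rotation":[0,0,-0.38]}]'>/dev/null; python3 m.py
python3 -m jog '[{"slide":[0,0,0],"rotation":[0,0,-0.08]},{"slide":[0,0,0],"rotation":[0,0,-0.16]},{"slide":[0,0,0],"rotation":[0,0,-0.24]},{"slide":[0,0,0],"rotation":[0,0,-0.32]},{"slide":[0,0,0],"rotation":[0,0,-0.38]}]'>/dev/null; python3 m.py
python3 -m jog '[{"slide":[0,0,0],"rotation":[0,0,-0.02]},{"slide":[0,0,0],"rotation":[0,0,-0.035]}]'>/dev/null; python3 m.py
python3 -m jog '[{"slide":[0,0,0],"rotation":[0,0,-0.02]},{"slide":[0,0,0],"rotation":[0,0,-0.035]}]'>/dev/null; python3 m.py
```

```text
M [-0.43  0.31 -0.09] F [-1.7 -2.   5.7] yaw 139.25 j7 0.14 z 171.0
  M [-0.85  0.41 -0.12] F [-2.1 -4.   7.9] yaw 160.96 j7 0.46 z 171.0
  M [-0.95  0.42 -0.07] F [-2.2 -4.7  9.1] yaw 162.83 j7 0.49 z 171.0
  M [-0.98  0.35 -0.12] F [-1.  -5.   7.9] yaw 164.83 j7 0.52 z 171.0
```

```bash
python3 -m jog '[{"slide":[0,0,0],"rotation":[0,0,-0.015]},{"slide":[0,0,0],"rotation":[0,0,-0.03]}]'>/dev/null; python3 m.py
python3 -m jog '[{"slide":[0,0,0],"rotation":[0,0,-0.015]},{"slide":[0,0,0],"rotation":[0,0,-0.03]}]'>/dev/null; python3 m.py
python3 -m jog '[{"slide":[0,0,0],"rotation":[0,0,-0.015]},{"slide":[0,0,0],"rotation":[0,0,-0.025]}]'>/dev/null; python3 m.py
python3 -m jog '[{"slide":[0,0,0],"rotation":[0,0,-0.015]},{"slide":[0,0,0],"rotation":[0,0,-0.025]}]'>/dev/null; python3 m.py
```

```text
M [-0.99  0.3  -0.15] F [-0.8 -4.4  8.5] yaw 166.53 j7 0.55 z 171.0
  M [-1.05  0.23 -0.2 ] F [-1.3 -5.1  9. ] yaw 168.25 j7 0.57 z 171.0
  M [-1.24  0.34 -0.18] F [-1.9 -5.6  8.8] yaw 169.66 j7 0.59 z 171.0
  M [-1.28  0.32 -0.23] F [-1.6 -6.7  9.3] yaw 171.08 j7 0.62 z 171.0
```

```bash
python3 -m jog '[{"slide":[0,0,0],"rotation":[0,0,-0.01]},{"slide":[0,0,0],"rotation":[0,0,-0.02]}]'>/dev/null; python3 m.py
python3 -m jog '[{"slide":[0,0,0],"rotation":[0,0,-0.01]},{"slide":[0,0,0],"rotation":[0,0,-0.02]}]'>/dev/null; python3 m.py
python3 -m jog '[{"slide":[0,0,0],"rotation":[0,0,-0.01]},{"slide":[0,0,0],"rotation":[0,0,-0.02]}]'>/dev/null; python3 m.py
```

```text
M [-1.29  0.25 -0.39] F [-1.9 -6.   8.6] yaw 172.19 j7 0.63 z 171.1
  M [-1.32  0.25 -0.54] F [-1.2 -5.4  8.4] yaw 173.31 j7 0.65 z 171.0
  M [-1.35  0.28 -0.65] F [-1.6 -5.2  9. ] yaw 174.43 j7 0.67 z 171.0
```

The stop is felt at about 66–67° (Mz is growing). Easing back 2.5°, nudging 1 mm to relieve the side force, then lifting slowly.

```bash
python3 -m jog '[{"slide":[0,0,0],"rotation":[0,0,0.02]},{"slide":[0,-0.001,0],"rotation":[0,0,0.045]},{"slide":[0,-0.001,0],"rotation":[0,0,0.045]}]'>/dev/null; python3 m.py
python3 -m jog '[{"slide":[0,0,-0.001],"rotation":[0,0,0]},{"slide":[0,0,-0.002],"rotation":[0,0,0]}]'>/dev/null; python3 m.py
python3 -m jog '[{"slide":[0,0,-0.001],"rotation":[0,0,0]},{"slide":[0,0,-0.002],"rotation":[0,0,0]}]'>/dev/null; python3 m.py
```

```text
M [-0.93  0.19 -0.24] F [-1.2 -4.7  7.5] yaw 171.89 j7 0.63 z 171.0
  M [-0.64 -0.71 -0.24] F [ 3.3 -2.5 -8.1] yaw 171.96 j7 0.63 z 171.5
  M [-0.77 -0.6  -0.23] F [ 2.1 -3.5 -8.9] yaw 172.02 j7 0.63 z 173.5
```

```bash
python3 -m jog '[{"slide":[0,0,-0.002],"rotation":[0,0,0]},{"slide":[0,0,-0.004],"rotation":[0,0,0]}]'>/dev/null; python3 m.py
python3 -m jog '[{"slide":[0,0,-0.002],"rotation":[0,0,0]},{"slide":[0,0,-0.004],"rotation":[0,0,0]},{"slide":[0,0,-0.006],"rotation":[0,0,0]}]'; python3 m.py
```

```text
M [-0.88  0.11 -0.1 ] F [ 0.6 -3.2 -5.1] yaw 172.07 j7 0.64 z 178.1
clock: 14.9
position: [510.4, 14.3, 184.9]
eef_rot: [0.069, 0.998, 0.0, 0.0]
ft_force: [-1.2, -3.1, -1.7]
opening: 10.8
gripper_force: 59.2
  M [-0.69  0.14 -0.11] F [-1.2 -3.1 -1.7] yaw 172.08 j7 0.64 z 184.9
```

```bash
python3 -m jog '[{"slide":[0,0,-0.004],"rotation":[0,0,0]},{"slide":[0,0,-0.012],"rotation":[0,0,0]},{"slide":[0,0,-0.022],"rotation":[0,0,0]},{"slide":[0,0,-0.034],"rotation":[0,0,0]},{"slide":[0,0,-0.046],"rotation":[0,0,0]}]'>/dev/null; python3 m.py
python3 -m jog '[{"slide":[0.0003,0.0005,-0.01],"rotation":[0,0,0]},{"slide":[0.0003,0.0005,-0.018],"rotation":[0,0,0]},{"slide":[0.0003,0.0005,-0.022],"rotation":[0,0,0]},{"slide":[0.0003,0.0005,-0.022],"rotation":[0,0,0]},{"slide":[0.0003,0.0005,-0.022],"rotation":[0,0,0]}]'; python3 m.py
python3 - <<'E'
from h import *
w,d=bot.capture("wrist");t,_=bot.capture("top");s,_=bot.capture("side")
a=cv2.resize(s[120:270,150:320],(510,450),interpolation=cv2.INTER_CUBIC)
b=cv2.resize(w,(290,218));o=np.zeros((450,800,3),np.uint8);o[:,:510]=a;o[:218,510:]=b
o[225:450,510:735]=cv2.resize(t[120:225,200:305],(225,225))
cv2.imwrite("pics/end.png",o)
E
```

```text
M [-0.05 -0.02 -0.05] F [-0.8  0.6 -0.4] yaw 172.07 j7 0.69 z 231.7
clock: 15.9
position: [510.0, 14.3, 252.0]
eef_rot: [0.069, 0.998, -0.0, -0.0]
ft_force: [-0.2, -0.1, -1.6]
opening: 10.6
gripper_force: 59.3
  M [0.   0.01 0.02] F [-0.2 -0.1 -1.6] yaw 172.04 j7 0.72 z 252.0
```

View pics/end.png

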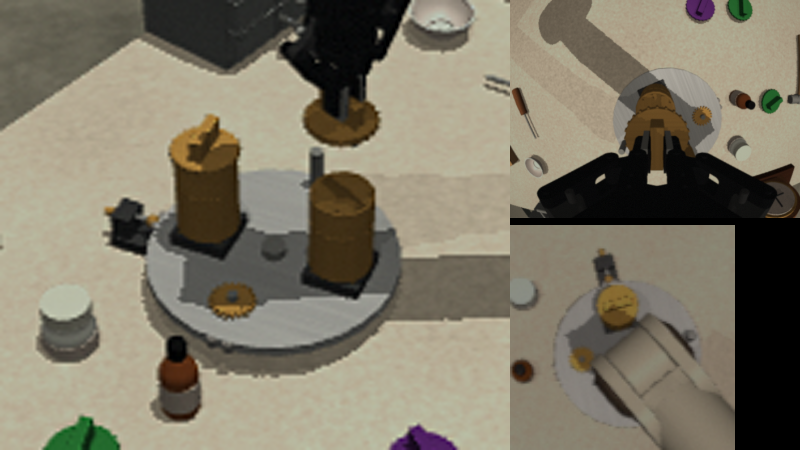

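The cap is in the gripper, level, over the open shell (side view at (340,120)). Both shells are seated, with the far cap still on. A quick check of the disc's angle before handing in.

```bash
python3 - <<'E'
from h import *
img,d=bot.capture("top");c=bot.get_calibration("top");K=np.array(c["camera_matrix"]);T=np.array(c["T"])
v,u=np.mgrid[0:384,0:512]
X=(np.stack([(u-K[0,2])/K[0,0]*d,(v-K[1,2])/K[1,1]*d,d,np.ones_like(d)],-1)@T.T)[...,:3]
k=(u>236)&(u<264)&(v>140)&(v<172)&(X[...,2]>135)&(X[...,2]<180)&(X[...,0]>600)
p=X[k].mean(0);a=np.array([572.3,32.2]);print(k.sum(),p,np.degrees(np.arctan2(*(p[:2]-a)[::-1]))-15.3, np.hypot(*(p[:2]-a)))
print(bot.read_state()["joint_velocities"].round(3))
E
```

```text
294 [637.68305993  50.46853196 151.22016048] 0.3107737855955701 67.88728736294503
[-0.    -0.001 -0.    -0.002 -0.001  0.     0.001]
```

The turntable is within 0.3° of the quarter turn and everything is still, so I'm handing in.

```bash
python3 -c "
from cell import bot
print(bot.sign_off())"
```

```text
the job is handed in; nothing more can be done
None
```

The turntable is a quarter turn on, within about 0.3° of its detent. The brass cap (right-hand thread) is off and held upright and still about 8 cm above its shell, with both shells seated and the other cap on; handed in at about 16 s.

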